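Last truffle in, slide the case shut

ROBOT

A 7-joint arm with a two-finger parallel gripper is mounted at the origin on a cart in front of the work surface, level with it; the furniture and walls round the work are solid. World frame = base frame: x ahead of the robot, y to its left, z up, the work surface at z = 0. Lengths are in m, angles in rad, forces in N, time in s.
With the tool pointing down it reaches from about 0.425 to 0.825 m from the base axis. Payload 3.6 kg.
Tool frame: the origin (TCP) lies midway between the tips of the shut fingers; the grasp point (between the pads) lies 19 mm behind it (r.grip_point_offset is the distance from the TCP to the grasp point, in m); z points along the fingers, y is the direction in which the jaws open and shut (so a half turn about z gives the same grasp; the last joint's range is limited). The gripper opens to 85 mm and grips with 20 to 120 N. Pads are 22 mm wide; open, the fingers measure 114 mm over their backs; the gripper's body (76 mm by 85 mm) begins 54 mm behind the grasp point. The pads swing forward as they close: fully open they stand 13 mm farther back than shut.
Start: joints at [1.133, 0.615, -0.013, 1.423, 0.008, 1.103, -0.04], TCP at [0.26, -0.596, 0.231] pointing down, gripper open.
Joint ranges: [-3.12, 3.12], [-0.3, 2.06], [-1.34, 1.32], [0.26, 2.42], [-1.36, 4.5], [0.01, 1.98], [-2.84, 2.84]. Speed limits (rad/s): [2.79, 2.79, 3.14, 3.14, 3.14, 3.14, 3.14].

INTERFACE

Orientations are given as [roll, pitch, yaw] about the fixed x, y, z axes, in that order (R = Rz(yaw) Ry(pitch) Rx(roll)).
In Python, from station import r gives the robot as it stands.
- The arm moves only by the shell command python3 -m pendant 'ROWS' [FORCE]. ROWS is JSON, a list of rows, each a list of 3 entries, a list of its own where there are three numbers: the shift along the tool's x, y, z in cm, then the turn, a rotation vector about the tool's x, y, z in degrees, then the opening, from 0 (shut) to 1 (fully open). A call has exactly 8 rows; each row is the pose to reach, as a shift and turn from the pose measured when the call began, along the tool's axes at that moment; what a row does not reach only later rows make up. A row lasts 1/8 s, in which the tool goes at most 62.5 mm and 10.7 degrees, less where a joint would pass 70% of its speed; a pose out of reach is approached as far as the arm can. A call with a gripper value outside its range is refused whole. The fingers move at their own pace and stop on an object; FORCE is the grip in N (left out, the last holds). Time passes only in rows, so rows that repeat a pose let the fingers close, or fill a call up. It gives the time, the measured TCP pose, the force and the opening at its end, in the units of the state.
- r.observe(): the state, without advancing time (a new reading comes with each control period).
- r.get_image(name): name is "scene" or "top" or "wrist"; returns (picture, depth): 420x560x3 uint8, red, green, blue; 420x560 float32, m along the optical axis (not along the pixel's ray), 0 where there is no reading.
- r.camera_info(name): a dict with "K" (3x3 intrinsics, pixels), "k1" (the pictures are not rectified: a ray, as slopes to the right and down, at radius r is drawn at 1 + k1 r^2 times it, then the intrinsics apply), "R" (3x3) and "t" (3): a world point X has camera coordinates R X + t; the wrist camera has in their place "mount" (4x4, takes a point from camera to tool coordinates, whose origin is the TCP and whose axes are the flange's). Camera axes: x right, y down, z forward; pixel columns grow to the right and rows downward; lengths in m; the calibration is good to about 2 mm. A picture is of the moment at which its call begins: read the wrist's pose just before it. camera_info takes no time and is no camera call.
- r.finish_job(): hands the job in, once; it reports no verdict.
The state is a dict: "time_s": time; "joint_positions": joint angles; "joint_vel": joint speeds; "joint_torque": joint torques, N m; "tcp_pos": TCP position; "orientation": TCP orientation; "force": force on the tool from outside, world axes, zero at the start; "torque": the same for the moment, N m; "gripper_width": opening from 0.0 (shut) to 1.0 (fully open).
Only numpy, scipy, OpenCV 4.12 (cv2) and the standard library are available. Lean on these libraries where they do the work, as an engineer would, in place of code of your own. Each camera call takes 0.05 s, during which the arm holds its last target. There are 200 camera calls.

TASK

Put the pink truffle with the red dab on the white paper disc in the open end of the dark wooden chocolate case, upright, lowering it in rather than dropping it. Then slide the pale lid shut until it has ridden over the small ridge at the end and clicked home; push firmly enough to pass the ridge but do not ram the lid against its stop or bear down on it. Leave the other two truffles where they are.

Things in the scene. Friction and masses are not known exactly. Their poses are not given: they have to be found in the camera images.
- case: dark wooden slide-lid case, fixed to the bench, 176 long (its x) x 104 wide (its y) x 51 high; origin at the centre of its underside, z up. The lid closes along the case's +x. Inside, the floor is 9 mm high; the end compartment for the truffle spans case x +4 to +46, y -43 to +43 mm
- channel_mouth (a point): point on the case at x -88, y 0, z 38 mm, where the lid enters the channel. The lid's sides rest on ledges 38 mm high; groove lips overhang its side edges from 46.5 to 51 mm; the top between the lips (87 wide) is open
- stop_nominal (a point): nominal middle of the end stop's face (case x +72, z 41 mm). The pale, cork-faced (slightly soft) stop bar (top 47 mm high) and the sprung brass ridge across the channel 10 mm before it (60 long, crest 40.5 mm high) form one adjustable catch, which sits up to 10 mm either way along x from nominal, different each time and NOT measured: where home is must be felt
- disc (a point): centre of the white paper disc (38 mm across) on the floor of the end compartment, at case x +25, y 0, z 9 mm; the truffle's foot goes here
- lid: pale wooden lid, loose in the grooves, 152 long (x) x 92 wide (y) x 7 thick, origin at the centre of its underside, axes parallel to the case's; 1 mm play sideways, 1.5 mm up and down. At the start its origin is at case x -70 to -86 mm and it overhangs the case's -x end. Shut, its front edge touches the stop and its origin is nominally at case x -4 mm (plus the catch's unknown offset)
- lid_rib (a point): top centre of the lid's thumb rib at lid x -64: pale bar 12 thick (x), 44 wide (y), 7 to 22 mm above the lid's origin; push on its -x face with closed fingers, or pinch it. Sliding takes about 1 N; the ridge resists from 8 mm before home and takes 9 to 14 N of push; past its crest the lid runs free, then meets the stop. Limits: 20 N of lid on stop, 35 N of lid on grooves
- ridge (a joint): height of the sprung brass ridge in m: 0 standing up (lid not yet on it, or lid past it and clicked), about -0.001 while the lid's bump is on it
- pink_truffle: pink round truffle with a red dab, 28 mm across, 25 high, flat foot, 13 g; origin at the centre of its foot, stands on the black slate
- white_dab_truffle: dark brown truffle with a white dab, same size and origin, on the slate; not to be disturbed
- yellow_dab_truffle: dark brown truffle with a yellow dab, same size and origin, on the slate; not to be disturbed
- slate: black slate board, 127 (x) x 252 (y) x 8 mm thick, fixed on the bench, origin at the centre of its underside; the three truffles stand in a row along its y, 70 mm apart, in any order
Not all that is in view belongs to the job. Leave any orange look-alike of the pink_truffle alone.

How it is judged:
By the outcome, as a careful person would: the job done as asked, in the order asked, and still so for the second after the job is handed in, with the robot touching nothing.
It also fails if it takes over 51 s, if anything falls off the work surface, if the arm or the gripper's body presses on something with over 40 N, if the wrist force passes 120 N, or if a joint passes its speed limit or range.

## Working session

There is one attempt and no reset: what is moved stays moved. The work goes in short steps, Python scripts to look and compute and a shell command to move; the robot and the scene stay as the last step left them, time stands still between calls to the robot, and variables do not carry over. Pictures are saved under pics/ and viewed, about 8 in all and at most 12, crops included, and the job is handed in when it is done.

```bash
mkdir -p pics; ls; cat > h.py <<'E'
from station import r
import numpy as np, cv2
from scipy.spatial.transform import Rotation as Ro
def grab(n,f):
    s=r.observe(); im,d=r.get_image(n); cv2.imwrite(f'pics/{f}.png',im[:,:,::-1]); np.savez(f'pics/{f}.npz',im=im,d=d,p=s['tcp_pos'],o=s['orientation']); return im,d,s
def cam(n,p=None,o=None):
    c=r.camera_info(n); K=np.array(c['K']); k=c['k1']
    if 'mount' in c:
        T=np.eye(4);T[:3,:3]=Ro.from_euler('xyz',o).as_matrix();T[:3,3]=p
        M=T@np.array(c['mount']); R=M[:3,:3].T; t=-R@M[:3,3]
    else: R=np.array(c['R']);t=np.array(c['t'])
    return K,k,R,t
def ray(C,uv):
    K,k,R,t=C; q=cv2.undistortPoints(np.array(uv,float).reshape(-1,1,2),K,np.array([k,0,0,0,0.]))[:,0]
    d=np.c_[q,np.ones(len(q))]; return -R.T@t, d@R
def plane(C,uv,z):
    o,d=ray(C,uv); return o+d*((z-o[2])/d[:,2])[:,None]
def proj(C,X):
    K,k,R,t=C; return cv2.projectPoints(np.array(X,float).reshape(-1,1,3),cv2.Rodrigues(R)[0],t,K,np.array([k,0,0,0,0.]))[0][:,0]
E
python3 - <<'E'
from h import *
for n in ('top','scene'): grab(n,n+'1')
s=r.observe();print(s['tcp_pos'],s['orientation'],s['force'],s['time_s'])
for n in('top','scene','wrist'):print(r.camera_info(n))
print(r.grip_point_offset)
E
```

```text
pics
[ 0.25929447 -0.59529002  0.23024897] [-3.13924633e+00  5.66777518e-05  4.10850201e-01] [-0.01981795 -0.12221729  0.86993759] 0.1
{'K': array([[535.91308957,   0.        , 288.8700603 ],
       [  0.        , 535.91308957, 208.60976948],
       [  0.        ,   0.        ,   1.        ]]), 'k1': -0.06866229708024822, 'R': array([[ 0.03320292, -0.99944715,  0.00172165],
       [-0.97815557, -0.03284917, -0.20526229],
       [ 0.20520536,  0.00513127, -0.97870549]]), 't': array([-0.04036983,  0.55062953,  1.00760505])}
{'K': array([[476.7727266 ,   0.        , 279.82448231],
       [  0.        , 476.7727266 , 213.85215438],
       [  0.        ,   0.        ,   1.        ]]), 'k1': -0.06944253857395334, 'R': array([[-0.8538185 , -0.52055164, -0.00446772],
       [-0.27397916,  0.45665016, -0.84640773],
       [ 0.44263912, -0.72145452, -0.53251666]]), 't': array([0.44682343, 0.18567757, 0.81440614])}
{'K': array([[307.30549893,   0.        , 281.88171613],
       [  0.        , 307.30549893, 204.9803945 ],
       [  0.        ,   0.        ,   1.        ]]), 'k1': -0.02063699398718864, 'mount': array([[ 1.66741648e-03, -9.62047656e-01, -2.72876397e-01,
         6.83570045e-02],
       [ 9.99998448e-01,  1.75952975e-03, -9.28536833e-05,
        -5.17708987e-04],
       [ 5.69463806e-04, -2.72875819e-01,  9.62049096e-01,
        -1.42050479e-01],
       [ 0.00000000e+00,  0.00000000e+00,  0.00000000e+00,
         1.00000000e+00]])}
0.0187
```

View pics/top1.png

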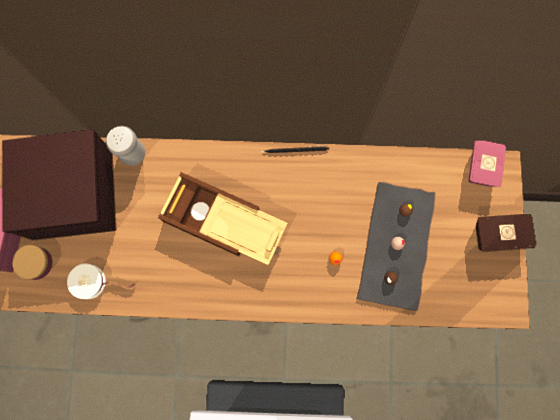

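View pics/scene1.png

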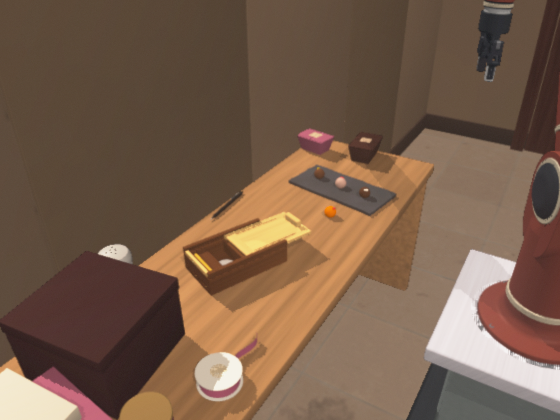

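The top view shows the pink truffle at about (398,243) in the middle of the row, white dab at (391,278), yellow dab at (407,209) and the orange decoy at (336,258). The case spans about (165–285, 175–262), with the stop at upper left and the disc at (201,211). Next I'll measure.

```bash
python3 - <<'E'
from h import *
C=cam('top');S=cam('scene')
im=cv2.imread('pics/top1.png');hsv=cv2.cvtColor(im,cv2.COLOR_BGR2HSV)
def blobs(m,lo=20):
    n,l,st,ce=cv2.connectedComponentsWithStats(m.astype(np.uint8)); return [(st[i],ce[i],l==i) for i in range(1,n) if st[i][4]>lo]
# pale lid
m=cv2.inRange(hsv,(18,60,150),(35,200,255)); m[:, :150]=0;m[:,300:]=0
for st,ce,l in blobs(m,60):
    c=np.argwhere(l)[:,::-1].astype(np.float32); rc=cv2.minAreaRect(c); b=cv2.boxPoints(rc)
    P=plane(C,b,.045); print('pale',st,ce.round(1),b.round(1).tolist(),'\n',P[:,:2].round(4).tolist(),np.linalg.norm(np.diff(P,axis=0),axis=1).round(4))
# pink truffle region
sub=im[180:310,355:440]; h2=cv2.cvtColor(im,cv2.COLOR_BGR2HSV)
g=cv2.cvtColor(im,cv2.COLOR_BGR2GRAY); m=(g>110); m[:, :375]=0;m[:,430:]=0;m[:230]=0;m[256:]=0
for st,ce,l in blobs(m): print('pink',st,ce,plane(C,ce,.8*.0+.008+.0125))
m=cv2.inRange(hsv,(0,0,170),(180,60,255)); m[:,:180]=0;m[:,230:]=0;m[:190]=0;m[230:]=0
for st,ce,l in blobs(m): print('disc',st,ce,plane(C,ce,.009))
i2=cv2.imread('pics/scene1.png');h3=cv2.cvtColor(i2,cv2.COLOR_BGR2GRAY); m=h3>95; m[:,:330]=0;m[:,355:]=0;m[:172]=0;m[195:]=0
for st,ce,l in blobs(m): print('pinkscene',st,ce,plane(S,ce,.0205))
a=cv2.resize(im[165:275,150:300],None,fx=4,fy=4,interpolation=cv2.INTER_CUBIC)
b=cv2.resize(im[225:265,375:420],None,fx=4,fy=4,interpolation=cv2.INTER_CUBIC)
a[:160,-180:]=b; cv2.imwrite('pics/crop1.png',a)
E
```

```text
pale [161 177  20  38 139] [170.2 195.5] [[159.60000610351562, 212.8000030517578], [178.0, 176.0], [181.1999969482422, 177.60000610351562], [162.8000030517578, 214.39999389648438]] 
 [[0.5369, 0.238], [0.6146, 0.2066], [0.6115, 0.1998], [0.5338, 0.2313]] [0.0839 0.0075 0.0838]
pale [170 184  15  29  84] [177.2 198. ] [[169.1999969482422, 211.60000610351562], [183.1999969482422, 183.60000610351562], [185.60000610351562, 184.8000030517578], [171.60000610351562, 212.8000030517578]] 
 [[0.54, 0.2187], [0.599, 0.1947], [0.5966, 0.1896], [0.5377, 0.2137]] [0.0637 0.0056 0.0637]
pale [ 200  194   88   71 3234] [243.5 228.4] [[198.60000610351562, 233.1999969482422], [217.6999969482422, 191.0], [287.29998779296875, 222.60000610351562], [268.1000061035156, 264.79998779296875]] 
 [[0.4982, 0.1564], [0.5859, 0.1233], [0.5256, -0.0197], [0.44, 0.0152]] [0.0937 0.1552 0.0925]
pink [426 230   4  26  61] [428.14754098 245.1147541 ] [[ 0.49288565 -0.30808646  0.0205    ]]
pink [391 237  14  13 140] [397.44285714 242.75      ] [[ 0.49577498 -0.24512419  0.0205    ]]
disc [191 203  18  17 229] [199.29257642 210.58951965] [[0.55130606 0.16439948 0.009     ]]
pinkscene [334 172  21  16 210] [343.2        178.40952381] [[ 0.49724187 -0.26879913  0.0205    ]]
```

View pics/crop1.png

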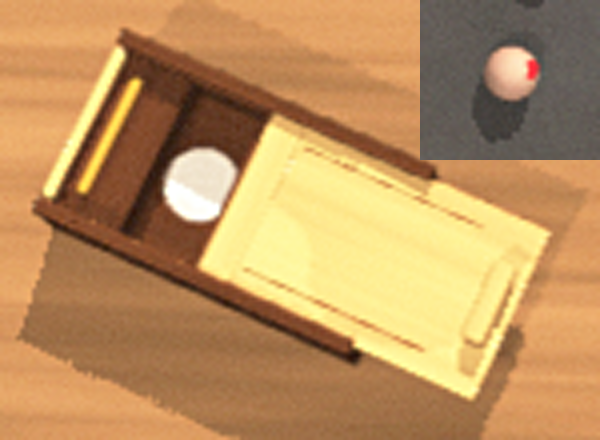

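The lid's front edge sits just behind the disc, and the case axis is about 68° from world x. I'll keep the tool yaw at about 68° for both pick and place, with the jaws along the case's y. First I move over the truffle.

```bash
python3 -m pendant '[[[5,-3.2,0.5],[0,0,-6],0.5],[[10,-6.4,1.5],[0,0,-13],0.5],[[15,-9.6,3],[0,0,-20],0.5],[[20,-12.8,4.5],[0,0,-27],0.5],[[26,-16.5,6],[0,0,-34],0.5],[[31,-19.7,7],[0,0,-40],0.5],[[35.6,-22.6,8],[0,0,-44.5],0.5],[[35.6,-22.6,8],[0,0,-44.5],0.5]]' 30
python3 - <<'E'
from h import *
C=cam('top')
pix=[[180.75,173],[259.25,208],[239.25,253],[159.25,216.75]]
P=plane(C,pix,.051)[:,:2];print(P.round(4).tolist(),np.linalg.norm(np.diff(P,axis=0),axis=1))
for a,b in((1,0),(2,3)):
    v=P[b]-P[a];print(np.degrees(np.arctan2(v[1],v[0])))
print('ctr',P.mean(0)); print('disc',plane(C,[[200.3,211.2]],.009),'pink',plane(C,[[398,243.25]],.0205))
im,d,s=grab('wrist','w1');print(s['tcp_pos'],s['orientation'],s['joint_positions'],s['force'],s['time_s'],s['gripper_width'])
E
```

```text
time_s: 1.1
tcp_pos: [0.4984, -0.2382, 0.1498]
orientation: [-3.138, -0.007, 1.2]
force: [0.9, -1.1, 1.1]
gripper_width: 0.5
[[0.6195, 0.2002], [0.5522, 0.0373], [0.4606, 0.0726], [0.5276, 0.2365]] [0.17620776 0.09822926 0.17712177]
67.55438519789993
67.74443559979834
ctr [0.53997818 0.13664781]
disc [[0.55008269 0.16221051 0.009     ]] pink [[ 0.49478319 -0.24625804  0.0205    ]]
[ 0.49838912 -0.23818398  0.14982119] [-3.13842118 -0.00693929  1.19987077] [ 0.56278154  0.57048097 -0.23427721  1.80065002  0.16701693  0.79313244
 -0.12448157] [ 0.86013304 -1.12528207  1.13673355] 1.1 0.4997395710821841
```

View pics/w1.png

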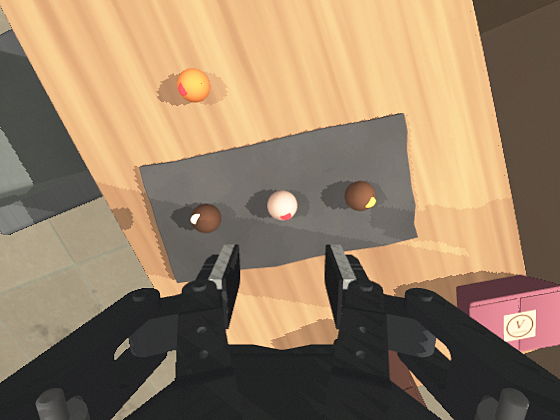

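```bash
cat > pk.py <<'E'
from h import *
def pink(f,z=.0205,box=None):
    q=np.load(f'pics/{f}.npz');im=q['im'];C=cam('wrist',q['p'],q['o'])
    h=cv2.cvtColor(im,cv2.COLOR_RGB2HSV); m=(im.max(2)>110)
    k=np.zeros_like(m);x0,x1,y0,y1=box;k[y0:y1,x0:x1]=1
    c=np.argwhere(m&k)[:,::-1].astype(np.float32); (u,v),rad=cv2.minEnclosingCircle(c)
    return (u,v,rad,len(c)),plane(C,[[u,v]],z)[0],C
if __name__=='__main__':
    a,P,C=pink('w1',box=(262,304,186,226));print(a,P)
    p=np.load('pics/w1.npz');R=Ro.from_euler('xyz',p['o']).as_matrix()
    T=np.array([P[0],P[1],.05]); print('tool delta',R.T@(T-p['p']), 'yaw',np.degrees(p['o'][2]))
E
python3 pk.py
```

```text
(282.5, 205.5, 28.2932071685791, 1205) [ 0.49496306 -0.24487773  0.0205    ]
tool delta [-0.0081729  -0.00045031  0.09976881] yaw 68.74753129036318
```

```bash
python3 -m pendant '[[[-0.2,0,2],[0,0,0.5],0.5],[[-0.4,0,4],[0,0,1],0.5],[[-0.6,0,6],[0,0,1],0.5],[[-0.85,0,8],[0,0,1],0.5],[[-0.85,0,9.5],[0,0,1],0.5],[[-0.85,0,10],[0,0,1],0.5],[[-0.85,0,10],[0,0,1],0.5],[[-0.85,0,10],[0,0,1],0.5]]'
python3 - <<'E'
from h import *
im,d,s=grab('wrist','w2');print(s['tcp_pos'],s['orientation'],s['force'])
C=cam('wrist',s['tcp_pos'],s['orientation'])
print(proj(C,[[.495,-.2455,.0205],s['tcp_pos']]))
E
```

```text
time_s: 2.15
tcp_pos: [0.4937, -0.25, 0.0507]
orientation: [-3.14, -0.003, 1.176]
force: [0.9, -0.1, 0.9]
gripper_width: 0.499
[ 0.49365425 -0.25003438  0.0507125 ] [-3.13972328 -0.00317114  1.17639204] [ 0.92466769 -0.08858881  0.90971241]
[[282.72001017 230.07330555]
 [283.72936065 259.58574787]]
```

View pics/w2.png

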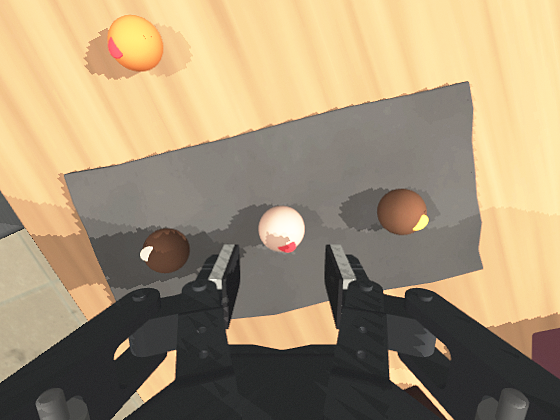

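```bash
python3 -m pendant '[[[0.45,0,1],[0,0,0],0.5],[[0.45,0,2],[0,0,0],0.5],[[0.45,0,3],[0,0,0],0.5],[[0.45,0,3.8],[0,0,0],0.5],[[0.45,0,3.9],[0,0,0],0.5],[[0.45,0,3.9],[0,0,0],0.5],[[0.45,0,3.9],[0,0,0],0.5],[[0.45,0,3.9],[0,0,0],0.45]]' 20
python3 - <<'E'
from h import *
s=r.observe();print(s['tcp_pos'],s['orientation'],s['force'])
E
```

```text
time_s: 3.2
tcp_pos: [0.4956, -0.2458, 0.0121]
orientation: [-3.14, -0.003, 1.176]
force: [-0.2, 0.5, -0.0]
gripper_width: 0.452
[ 0.49558164 -0.24579998  0.01206808] [-3.14045138 -0.0031762   1.17646867] [-0.17625713  0.48826056 -0.02150032]
```

```bash
python3 -m pendant '[[[0,0,0],[0,0,0],0.35],[[0,0,0],[0,0,0],0.25],[[0,0,0],[0,0,0],0.25],[[0,0,0],[0,0,0],0.25],[[0,0,0],[0,0,0],0.25],[[0,0,-0.5],[0,0,0],0.25],[[0,0,-2],[0,0,0],0.25],[[0,0,-4],[0,0,0],0.25]]' 20
python3 - <<'E'
from h import *
im,d,s=grab('wrist','w3');print(s['tcp_pos'],s['orientation'],s['force'],s['gripper_width'])
E
```

```text
time_s: 4.2
tcp_pos: [0.4953, -0.2458, 0.0527]
orientation: [-3.14, -0.003, 1.176]
force: [0.1, 0.0, 0.3]
gripper_width: 0.293
[ 0.49534911 -0.24581068  0.05267515] [-3.13966026 -0.00328831  1.17648833] [0.07227204 0.00453459 0.31583571] 0.29314382784761817
```

View pics/w3.png

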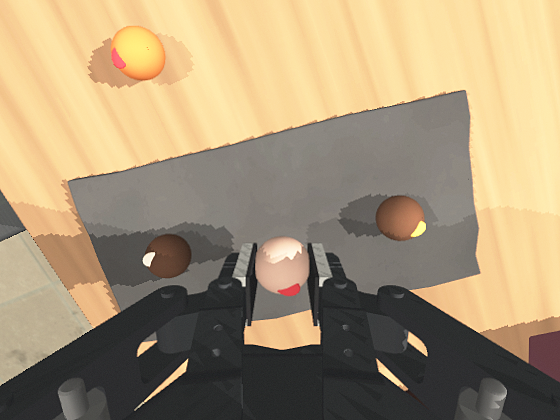

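Truffle held (opening 0.293). Next I carry it to a hover short of the disc and look at the case.

```bash
python3 -m pendant '[[[1.5,-0.5,-3.5],[0,0,0],0.25],[[5,-1.6,-6],[0,0,0],0.25],[[10,-3.3,-8],[0,0,0],0.25],[[16,-5.3,-9.5],[0,0,0],0.25],[[22,-7.2,-9.7],[0,0,0],0.25],[[28,-9.2,-9.7],[0,0,0],0.25],[[31.5,-10.4,-9.7],[0,0,-0.3],0.25],[[32.6,-10.7,-9.7],[0,0,-0.3],0.25]]' 20
python3 - <<'E'
from h import *
im,d,s=grab('wrist','w4');print(s['tcp_pos'],s['orientation'],s['force'],s['gripper_width'],s['time_s'])
C=cam('wrist',s['tcp_pos'],s['orientation']);a=np.radians(67.7);ex=np.array([np.cos(a),np.sin(a),0]);ey=np.array([-ex[1],ex[0],0])
o=np.array([.540,.137,0]); g=lambda x,y,z:o+ex*x+ey*y+np.array([0,0,z])
print(proj(C,[g(.025,0,.009),g(.088,.052,.051),g(.088,-.052,.051),g(-.088,.052,.051),g(-.088,-.052,.051)]))
E
```

```text
time_s: 5.25
tcp_pos: [0.5229, 0.0994, 0.1534]
orientation: [3.138, -0.005, 1.188]
force: [-0.2, -0.8, 0.8]
gripper_width: 0.287
[0.52290888 0.09938518 0.15344889] [ 3.13822101 -0.00521202  1.18773379] [-0.22060115 -0.83224704  0.82712209] 0.28690082148076645 5.25
[[284.66365712 122.0352007 ]
 [213.95792902  31.65685329]
 [358.33934513  33.07562063]
 [224.02628652 256.71343095]
 [343.68334556 257.38934034]]
```

View pics/w4.png

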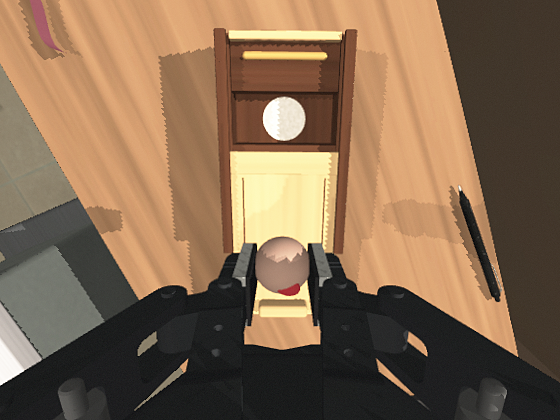

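```bash
python3 - <<'E'
from h import *
q=np.load('pics/w4.npz');C=cam('wrist',q['p'],q['o']);im=q['im']
m=((im.min(2)>120)); k=np.zeros(m.shape,bool);k[95:143,255:315]=1
c=np.argwhere(m&k)[:,::-1].astype(np.float32);(u,v),rad=cv2.minEnclosingCircle(c);print(u,v,rad,len(c))
D=plane(C,[[u,v]],.009)[0];print('disc',D, 'tool->', end='')
R=Ro.from_euler('xyz',q['o']).as_matrix();print(R.T@(np.array([D[0],D[1],.08])-q['p']))
for n,uv,z in(('TL',(215,29),.051),('TR',(356.5,30),.051),('BL',(222,253),.051),('BR',(343.5,253),.051),('lidF L',(231,151),.045),('lidF R',(337,151),.045),('stopL',(229,36),.047),('ribtopB',(283,312),.06)):print(n,plane(C,[uv],z)[0].round(4))
E
```

```text
283.4550476074219 118.41573333740234 21.892786026000977 1473
disc [0.54964416 0.16346522 0.009     ] tool->[0.0690447  0.00059802 0.07381219]
TL [0.5267 0.2394 0.051 ]
TR [0.6209 0.2011 0.051 ]
BL [0.4583 0.0791 0.051 ]
BR [0.5559 0.0398 0.051 ]
lidF L [0.5005 0.1557 0.045 ]
lidF R [0.5801 0.1237 0.045 ]
stopL [0.5339 0.2326 0.047 ]
ribtopB [0.4877 0.0106 0.06  ]
```

```bash
python3 -m pendant '[[[1.5,0,0.5],[0,0,0.1],0.25],[[3.5,0.1,1.5],[0,0,0.3],0.25],[[5.5,0.1,3],[0,0,0.3],0.25],[[6.6,0.1,5],[0,0,0.3],0.25],[[6.8,0.1,6.5],[0,0,0.3],0.25],[[6.8,0.1,7.3],[0,0,0.3],0.25],[[6.8,0.1,7.3],[0,0,0.3],0.25],[[6.8,0.1,7.3],[0,0,0.3],0.25]]' 20
python3 - <<'E'
from h import *
s=r.observe();R=Ro.from_euler('xyz',s['orientation']).as_matrix();print(s['tcp_pos'],s['orientation'],R.T@(np.array([.5497,.162,.015])-s['tcp_pos']))
E
```

```text
time_s: 6.3
tcp_pos: [0.5504, 0.1614, 0.0813]
orientation: [3.137, -0.006, 1.181]
force: [-0.1, -0.1, -0.5]
gripper_width: 0.292
[0.55043103 0.16135612 0.08125144] [ 3.13704935 -0.00561535  1.18051088] [-5.46888876e-05 -1.22201536e-03  6.62473047e-02]
```

```bash
python3 -m pendant '[[[0,-0.1,1],[0,0,0],0.25],[[0,-0.1,2.2],[0,0,0],0.25],[[0,-0.1,3.5],[0,0,0],0.25],[[0,-0.1,4.8],[0,0,0],0.25],[[0,-0.1,5.8],[0,0,0],0.25],[[0,-0.1,6.4],[0,0,0],0.25],[[0,-0.1,6.6],[0,0,0],0.25],[[0,-0.1,6.6],[0,0,0],0.25]]' 20
python3 - <<'E'
from h import *
im,d,s=grab('wrist','w5');print(s['tcp_pos'],s['orientation'],s['force'],s['gripper_width'],s['time_s'])
E
```

```text
time_s: 7.3
tcp_pos: [0.5501, 0.162, 0.0154]
orientation: [3.137, -0.006, 1.181]
force: [-0.8, -0.1, -0.7]
gripper_width: 0.296
[0.55009258 0.16204975 0.01536971] [ 3.13676569 -0.00589719  1.18050322] [-0.76556634 -0.07915773 -0.65716161] 0.29555422058600733 7.3
```

View pics/w5.png

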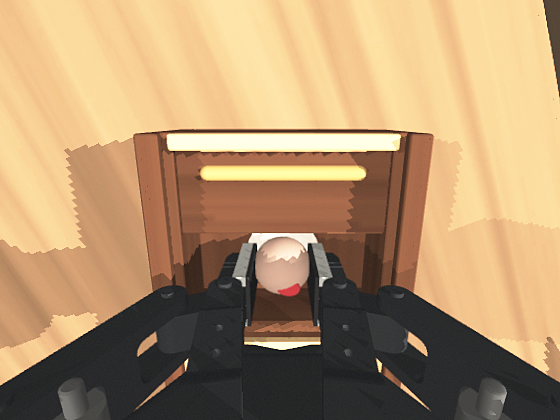

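```bash
python3 -m pendant '[[[0,0,0.05],[0,0,0],0.25],[[0,0,0.1],[0,0,0],0.25],[[0,0,0.15],[0,0,0],0.25],[[0,0,0.2],[0,0,0],0.25],[[0,0,0.2],[0,0,0],0.25],[[0,0,0.2],[0,0,0],0.25],[[0,0,0.2],[0,0,0],0.25],[[0,0,0.2],[0,0,0],0.25]]' 20
```

```text
time_s: 8.35
tcp_pos: [0.5502, 0.1621, 0.0136]
orientation: [3.137, -0.006, 1.181]
force: [0.9, 1.4, -0.4]
gripper_width: 0.295
```

```bash
python3 -m pendant '[[[0,0,0.04],[0,0,0],0.25],[[0,0,0.08],[0,0,0],0.25],[[0,0,0.1],[0,0,0],0.25],[[0,0,0.1],[0,0,0],0.25],[[0,0,0.1],[0,0,0],0.25],[[0,0,0.1],[0,0,0],0.25],[[0,0,0.1],[0,0,0],0.25],[[0,0,0.1],[0,0,0],0.25]]' 20
```

```text
time_s: 9.35
tcp_pos: [0.5503, 0.1622, 0.0129]
orientation: [3.136, -0.006, 1.18]
force: [-1.4, -0.1, 5.2]
gripper_width: 0.295
```

Contact felt (5 N upward). I release gently and rise.

```bash
python3 -m pendant '[[[0,0,-0.03],[0,0,0],0.28],[[0,0,-0.03],[0,0,0],0.31],[[0,0,-0.03],[0,0,0],0.36],[[0,0,-0.03],[0,0,0],0.42],[[0,0,-0.03],[0,0,0],0.46],[[0,0,-0.03],[0,0,0],0.48],[[0,0,-0.03],[0,0,0],0.48],[[0,0,-0.03],[0,0,0],0.48]]'
python3 -m pendant '[[[0,0,-0.5],[0,0,0],0.48],[[0,0,-1.5],[0,0,0],0.48],[[0,0,-3],[0,0,0],0.48],[[0,0,-5],[0,0,0],0.48],[[0,0,-7],[0,0,0],0.48],[[0,0,-9],[0,0,0],0.48],[[0,0,-10],[0,0,0],0.48],[[0,0,-10],[0,0,0],0.48]]'
python3 - <<'E'
from h import *
im,d,s=grab('wrist','w6');print(s['tcp_pos'],s['orientation'],s['force'],s['gripper_width'],s['time_s'])
E
```

```text
time_s: 10.35
tcp_pos: [0.5503, 0.1621, 0.0132]
orientation: [3.136, -0.006, 1.181]
force: [-0.1, -0.5, 0.3]
gripper_width: 0.479
time_s: 11.35
tcp_pos: [0.5501, 0.1619, 0.1143]
orientation: [3.135, -0.008, 1.18]
force: [0.2, 0.2, -1.1]
gripper_width: 0.478
[0.55005046 0.16191563 0.11431305] [ 3.13466108 -0.00759587  1.1804479 ] [ 0.221509    0.22969569 -1.10448332] 0.4782430377378041 11.35
```

View pics/w6.png

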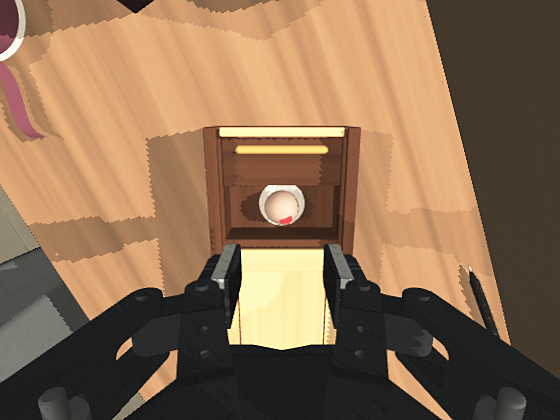

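Truffle is upright and centred on the disc at (282,207), with the stop bar near row 132 and the ridge near row 150. I close the fingers and go behind the rib, using this picture to get a rough hint of the stop position.

```bash
python3 -m pendant '[[[-2,0,0],[0,0,0],0.3],[[-6,0,0],[0,0,0],0.1],[[-11,0,0],[0,0,0],0],[[-16,0,0],[0,0,0],0],[[-19,0,0],[0,0.4,0],0],[[-19.3,0,0],[0,0.4,0],0],[[-19.3,0,0],[0,0.4,0],0],[[-19.3,0,0],[0,0.4,0],0]]' 40
python3 - <<'E'
from h import *
q=np.load('pics/w6.npz');C=cam('wrist',q['p'],q['o'])
a=np.radians(67.8);ex=np.array([np.cos(a),np.sin(a)]);o=np.array([.5402,.1388])
for n,v,z in(('end',127,.051),('stopNear',137,.047),('ridge',150,.0405),('lidF',248,.045)):
    P=plane(C,[[282,v]],z)[0][:2];print(n,(ex@(P-o)).round(4))
s=r.observe();p=s['tcp_pos'];d=p[:2]-o;print(p,s['orientation'],s['force'],s['gripper_width'],'case',ex@d,ex[0]*d[1]-ex[1]*d[0])
E
```

```text
time_s: 12.4
tcp_pos: [0.4765, -0.0154, 0.1122]
orientation: [3.136, -0.014, 1.183]
force: [-0.1, 0.1, -0.2]
gripper_width: -0.0
end 0.089
stopNear 0.0824
ridge 0.0732
lidF 0.0015
[ 0.47645081 -0.01538363  0.1121535 ] [ 3.13597311 -0.01430308  1.18285705] [-0.07434694  0.10099195 -0.16156785] -0.00021937700828408014 case -0.16684113405862985 0.0007666306664765518
```

```bash
python3 -m pendant '[[[0,0,1],[0,-0.4,0],0],[[0,0,2.5],[0,-0.8,0],0],[[0,0,4],[0,-0.8,0],0],[[0,0,5.2],[0,-0.8,0],0],[[0,0,6],[0,-0.8,0],0],[[0,0,6.2],[0,-0.8,0],0],[[0,0,6.2],[0,-0.8,0],0],[[0,0,6.2],[0,-0.8,0],0]]' 40
python3 - <<'E'
from h import *
im,d,s=grab('scene','s2');p=s['tcp_pos'];a=np.radians(67.8);ex=np.array([np.cos(a),np.sin(a)]);o=np.array([.5402,.1388]);d=p[:2]-o
print(p,s['orientation'],s['force'],'case',ex@d,ex[0]*d[1]-ex[1]*d[0])
c=cv2.imread('pics/s2.png')[190:300,170:350];cv2.imwrite('pics/s2c.png',cv2.resize(c,None,fx=4,fy=4,interpolation=cv2.INTER_CUBIC))
E
```

```text
time_s: 13.4
tcp_pos: [0.4774, -0.0147, 0.0505]
orientation: [3.135, -0.001, 1.183]
force: [0.1, 0.9, 0.2]
gripper_width: -0.003
[ 0.47744416 -0.01474903  0.05053666] [ 3.13509166e+00 -6.93567699e-04  1.18265306e+00] [0.14163326 0.93030607 0.17074844] case -0.16587824927576814 8.67000572394791e-05
```

View pics/s2c.png

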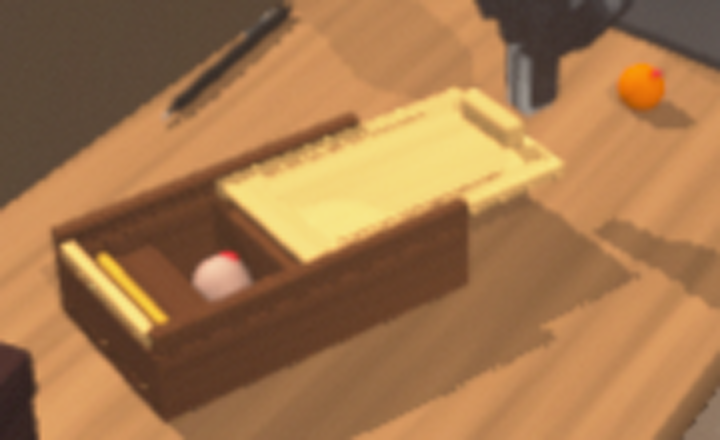

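Fingertips are down behind the rib, clear of the lid. I push.

```bash
python3 -m pendant '[[[0.4,0,0],[0,0,0],0],[[0.8,0,0],[0,0,0],0],[[1.2,0,0],[0,0,0],0],[[1.8,0,0],[0,0,0],0],[[2.5,0,0],[0,0,0],0],[[3.2,0,0],[0,0,0],0],[[3.8,0,0],[0,0,0],0],[[4.2,0,0],[0,0,0],0]]' 40
python3 - <<'E'
from h import *
im,d,s=grab('top','t2');p=s['tcp_pos'];a=np.radians(67.8);ex=np.array([np.cos(a),np.sin(a)]);o=np.array([.5402,.1388]);d=p[:2]-o
print(p,s['orientation'],'F',ex@s['force'][:2],s['force'],'case',ex@d,ex[0]*d[1]-ex[1]*d[0])
C=cam('top');h=cv2.cvtColor(im,cv2.COLOR_RGB2HSV)
m=cv2.inRange(h,(18,60,150),(35,200,255));m[:,:186]=0;m[:,300:]=0
n,l,st,ce=cv2.connectedComponentsWithStats(m);i=1+st[1:,4].argmax()
q=np.argwhere(l==i)[:,::-1].astype(np.float32);X=(plane(C,q,.045)[:,:2]-o)
print('lid front/back',np.percentile(X@ex,[0.3,1,99,99.7]))
E
```

```text
time_s: 14.45
tcp_pos: [0.4935, 0.0247, 0.0506]
orientation: [3.135, -0.001, 1.183]
force: [-0.4, 0.4, 0.2]
gripper_width: 0.001
[0.49348088 0.02468817 0.05056826] [ 3.13510317e+00 -8.28191038e-04  1.18314314e+00] F 0.23564963330729993 [-0.37481937  0.40747777  0.21598114] case -0.12330517560342745 0.0001397595148211056
lid front/back [-0.05732028 -0.05382612  0.03404657  0.03430736]
```

```bash
python3 -m pendant '[[[0.4,0,0],[0,0,0],0],[[0.9,0,0],[0,0,0],0],[[1.4,0,0],[0,0,0],0],[[1.9,0,0],[0,0,0],0],[[2.3,0,0],[0,0,0],0],[[2.6,0,0],[0,0,0],0],[[2.8,0,0],[0,0,0],0],[[3,0,0],[0,0,0],0]]' 40
python3 -m pendant '[[[0.05,0,0],[0,0,0],0],[[0.1,0,0],[0,0,0],0],[[0.15,0,0],[0,0,0],0],[[0.2,0,0],[0,0,0],0],[[0.25,0,0],[0,0,0],0],[[0.3,0,0],[0,0,0],0],[[0.35,0,0],[0,0,0],0],[[0.4,0,0],[0,0,0],0]]' 40
```

```text
time_s: 15.5
tcp_pos: [0.5051, 0.0529, 0.0507]
orientation: [3.135, -0.001, 1.183]
force: [0.2, -1.1, 0.3]
gripper_width: -0.0
time_s: 16.5
tcp_pos: [0.5066, 0.0567, 0.0506]
orientation: [3.135, -0.001, 1.184]
force: [1.3, -0.1, -0.1]
gripper_width: 0.002
```

```bash
python3 -m pendant '[[[0.05,0,0],[0,0,0],0],[[0.1,0,0],[0,0,0],0],[[0.15,0,0],[0,0,0],0],[[0.2,0,0],[0,0,0],0],[[0.25,0,0],[0,0,0],0],[[0.25,0,0],[0,0,0],0],[[0.3,0,0],[0,0,0],0],[[0.3,0,0],[0,0,0],0]]' 40
```

```text
time_s: 17.5
tcp_pos: [0.5078, 0.0596, 0.0507]
orientation: [3.135, -0.001, 1.184]
force: [0.5, -1.1, -0.1]
gripper_width: -0.003
```

```bash
python3 -m pendant '[[[0.04,0,0],[0,0,0],0],[[0.08,0,0],[0,0,0],0],[[0.12,0,0],[0,0,0],0],[[0.16,0,0],[0,0,0],0],[[0.2,0,0],[0,0,0],0],[[0.2,0,0],[0,0,0],0],[[0.2,0,0],[0,0,0],0],[[0.2,0,0],[0,0,0],0]]' 40
```

```text
time_s: 18.5
tcp_pos: [0.5086, 0.0615, 0.0507]
orientation: [3.135, -0.002, 1.184]
force: [-0.5, -1.0, 0.9]
gripper_width: -0.001
```

```bash
python3 -m pendant '[[[0.04,0,0],[0,0,0],0],[[0.08,0,0],[0,0,0],0],[[0.12,0,0],[0,0,0],0],[[0.16,0,0],[0,0,0],0],[[0.2,0,0],[0,0,0],0],[[0.2,0,0],[0,0,0],0],[[0.2,0,0],[0,0,0],0],[[0.2,0,0],[0,0,0],0]]' 40
```

```text
time_s: 19.5
tcp_pos: [0.5093, 0.0634, 0.0507]
orientation: [3.135, -0.002, 1.184]
force: [-0.3, -1.2, -0.5]
gripper_width: -0.002
```

```bash
python3 -m pendant '[[[0.04,0,0],[0,0,0],0],[[0.08,0,0],[0,0,0],0],[[0.12,0,0],[0,0,0],0],[[0.15,0,0],[0,0,0],0],[[0.15,0,0],[0,0,0],0],[[0.15,0,0],[0,0,0],0],[[0.15,0,0],[0,0,0],0],[[0.15,0,0],[0,0,0],0]]' 40
```

```text
time_s: 20.5
tcp_pos: [0.5093, 0.0636, 0.0506]
orientation: [3.135, 0.0, 1.183]
force: [-1.7, -4.8, 1.3]
gripper_width: -0.001
```

Ridge felt: the tool stalled at about 5 N with a 1.3 mm lag, so the arm is compliant at about 4 N/mm. I ramp further.

```bash
python3 -m pendant '[[[0.1,0,0],[0,0,0],0],[[0.15,0,0],[0,0,0],0],[[0.2,0,0],[0,0,0],0],[[0.22,0,0],[0,0,0],0],[[0.24,0,0],[0,0,0],0],[[0.26,0,0],[0,0,0],0],[[0.28,0,0],[0,0,0],0],[[0.28,0,0],[0,0,0],0]]' 40
```

```text
time_s: 21.5
tcp_pos: [0.5093, 0.0638, 0.0505]
orientation: [3.137, 0.004, 1.181]
force: [-3.3, -7.4, 3.5]
gripper_width: 0.001
```

```bash
python3 -m pendant '[[[0.2,0,0],[0,0,0],0],[[0.26,0,-0.02],[0,0,0],0],[[0.3,0,-0.04],[0,0,0],0],[[0.32,0,-0.05],[0,0,0],0],[[0.34,0,-0.05],[0,0,0],0],[[0.36,0,-0.05],[0,0,0],0],[[0.37,0,-0.05],[0,0,0],0],[[0.37,0,-0.05],[0,0,0],0]]' 40
```

```text
time_s: 22.5
tcp_pos: [0.5091, 0.0639, 0.0505]
orientation: [3.139, 0.01, 1.179]
force: [-3.1, -8.0, 1.8]
gripper_width: -0.002
```

```bash
python3 -m pendant '[[[0.25,0,0],[0,0.2,0],0],[[0.3,0,0],[0,0.4,0],0],[[0.34,0,0],[0,0.6,0],0],[[0.37,0,0],[0,0.7,0],0],[[0.4,0,0],[0,0.7,-0.2],0],[[0.4,0,0],[0,0.7,-0.2],0],[[0.4,0,0],[0,0.7,-0.2],0],[[0.4,0,0],[0,0.7,-0.2],0]]' 40
```

```text
time_s: 23.5
tcp_pos: [0.509, 0.064, 0.0502]
orientation: [3.141, 0.004, 1.18]
force: [-2.3, -8.2, 3.5]
gripper_width: -0.001
```

```bash
python3 -m pendant '[[[0.3,0,-0.03],[0,0.3,0],0],[[0.4,0,-0.05],[0,0.5,0],0],[[0.44,0,-0.05],[0,0.5,-0.2],0],[[0.47,0,-0.05],[0,0.5,-0.2],0],[[0.5,0,-0.05],[0,0.5,-0.2],0],[[0.52,0,-0.05],[0,0.5,-0.2],0],[[0.54,0,-0.05],[0,0.5,-0.2],0],[[0.55,0,-0.05],[0,0.5,-0.2],0]]' 40
```

```text
time_s: 24.5
tcp_pos: [0.5089, 0.0641, 0.0501]
orientation: [-3.14, 0.004, 1.179]
force: [-3.7, -10.5, 3.5]
gripper_width: -0.001
```

```bash
python3 -m pendant '[[[0.4,0,-0.05],[0,0.3,0],0],[[0.5,0,-0.05],[0,0.4,0],0],[[0.54,0,-0.06],[0,0.4,-0.2],0],[[0.57,0,-0.07],[0,0.4,-0.2],0],[[0.59,0,-0.08],[0,0.4,-0.2],0],[[0.61,0,-0.08],[0,0.4,-0.2],0],[[0.63,0,-0.08],[0,0.4,-0.2],0],[[0.64,0,-0.08],[0,0.4,-0.2],0]]' 40
python3 - <<'E'
from h import *
s=r.observe();p=s['tcp_pos'];a=np.radians(67.8);ex=np.array([np.cos(a),np.sin(a)]);o=np.array([.5402,.1388]);d=p[:2]-o
print('case',ex@d,ex[0]*d[1]-ex[1]*d[0],ex@s['force'][:2])
E
```

```text
time_s: 25.5
tcp_pos: [0.5089, 0.0642, 0.0502]
orientation: [-3.137, 0.007, 1.179]
force: [-3.4, -11.4, 2.3]
gripper_width: -0.002
case -0.08088584937258912 0.0007689127095415506 -11.842498210206623
```

```bash
python3 -m pendant '[[[0.5,0,-0.05],[0,0.4,0],0],[[0.6,0,-0.06],[0,0.6,0],0],[[0.64,0,-0.06],[0,0.6,-0.2],0],[[0.66,0,-0.06],[0,0.6,-0.2],0],[[0.68,0,-0.06],[0,0.6,-0.2],0],[[0.7,0,-0.06],[0,0.6,-0.2],0],[[0.72,0,-0.06],[0,0.6,-0.2],0],[[0.74,0,-0.06],[0,0.6,-0.2],0]]' 40
```

```text
time_s: 26.5
tcp_pos: [0.5095, 0.0657, 0.0502]
orientation: [-3.134, 0.005, 1.178]
force: [-2.5, -7.5, 1.7]
gripper_width: 0.003
```

```bash
python3 -m pendant '[[[0.2,0,0],[0,0,0],0],[[0.3,0,0],[0,0.3,0],0],[[0.35,0,0],[0,0.3,0],0],[[0.38,0,0],[0,0.3,0],0],[[0.4,0,0],[0,0.3,0],0],[[0.4,0,0],[0,0.3,0],0],[[0.4,0,0],[0,0.3,0],0],[[0.4,0,0],[0,0.3,0],0]]' 40
python3 - <<'E'
from h import *
s=r.observe();p=s['tcp_pos'];a=np.radians(67.8);ex=np.array([np.cos(a),np.sin(a)]);o=np.array([.5402,.1388]);d=p[:2]-o
print('case',ex@d,ex[0]*d[1]-ex[1]*d[0],ex@s['force'][:2])
E
```

```text
time_s: 27.5
tcp_pos: [0.5111, 0.0694, 0.0501]
orientation: [-3.134, -0.001, 1.178]
force: [0.3, 0.2, -0.7]
gripper_width: 0.0
case -0.07528655968289762 0.0007222049989120786 0.2933941567988289
```

Over the crest, force now about 0. I ease forward to the stop.

```bash
python3 -m pendant '[[[0.03,0,0],[0,0,0],0],[[0.06,0,0],[0,0,0],0],[[0.09,0,0],[0,0,0],0],[[0.12,0,0],[0,0,0],0],[[0.15,0,0],[0,0,0],0],[[0.15,0,0],[0,0,0],0],[[0.15,0,0],[0,0,0],0],[[0.15,0,0],[0,0,0],0]]' 40
```

```text
time_s: 28.5
tcp_pos: [0.5116, 0.0707, 0.0501]
orientation: [-3.134, -0.001, 1.178]
force: [0.1, -0.2, 0.1]
gripper_width: -0.001
```

```bash
python3 -m pendant '[[[0.03,0,0],[0,0,0],0],[[0.06,0,0],[0,0,0],0],[[0.09,0,0],[0,0,0],0],[[0.12,0,0],[0,0,0],0],[[0.15,0,0],[0,0,0],0],[[0.15,0,0],[0,0,0],0],[[0.15,0,0],[0,0,0],0],[[0.15,0,0],[0,0,0],0]]' 40
python3 - <<'E'
from h import *
s=r.observe();p=s['tcp_pos'];a=np.radians(67.8);ex=np.array([np.cos(a),np.sin(a)]);o=np.array([.5402,.1388]);d=p[:2]-o
print('case',ex@d,ex[0]*d[1]-ex[1]*d[0],ex@s['force'][:2])
E
```

```text
time_s: 29.5
tcp_pos: [0.5116, 0.0708, 0.0501]
orientation: [-3.133, 0.002, 1.177]
force: [-2.2, -5.0, 2.0]
gripper_width: -0.002
case -0.07374382582198492 0.0007552697054568416 -5.489843466221613
```

The stop is met at 5.5 N, about 8 mm after resistance first began, as specified. I back off, rise and look.

```bash
python3 -m pendant '[[[-0.2,0,0],[0,0,0],0],[[-0.5,0,0],[0,0,0],0],[[-1.2,0,-0.2],[0,0,0],0],[[-2,0,-1],[0,0,0],0],[[-3,0,-3],[0,0,0],0],[[-4,0,-6],[0,0,0],0],[[-5,0,-9],[0,0,0],0],[[-5,0,-12],[0,0,0],0]]' 40
python3 - <<'E'
from h import *
im,d,s=grab('wrist','w7');im2,_,_=grab('top','t3');print(s['tcp_pos'],s['force'],s['time_s'])
t=cv2.resize(im2[165:275,150:300,::-1],None,fx=2.6,fy=2.6); w=im[:,:,::-1].copy(); w=cv2.resize(w,(400,300))
c=np.zeros((300,800,3),np.uint8);c[:,:400]=w;c[:t.shape[0],400:400+t.shape[1]]=t[:300,:400];cv2.imwrite('pics/f.png',c)
E
```

```text
time_s: 30.5
tcp_pos: [0.4929, 0.0229, 0.1716]
orientation: [-3.134, 0.002, 1.175]
force: [0.1, 0.1, 0.7]
gripper_width: 0.002
[0.49285807 0.02288304 0.17159259] [0.13375093 0.14630539 0.6560277 ] 30.5
```

View pics/f.png

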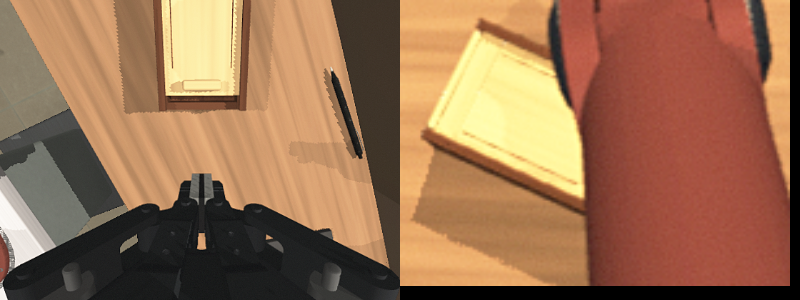

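```bash
python3 -c "
from station import r
print(r.finish_job())"
```

```text
the job is handed in; nothing more can be done
None
```

The job is done and handed in at about 30.6 s of the 51 s allowed. The pink truffle stands upright on the white disc, and the lid is shut over it.

- **Truffle:** I lowered it until about 5 N of floor contact showed, then released it. The wrist picture after the release showed it upright and centred on the disc.
- **Lid:** I pushed it with closed fingers on the back of the rib. The ridge resisted up to about 12 N in the readings taken at the end of each move, then the force dropped to about 0. I eased it forward until it met the stop at 5.5 N, about 8 mm after the ridge first resisted.
- **Final pictures:** the lid shows no gap at the stop, and its rear edge is inside the case. The arm is clear and the force reading is near zero.

**Not confirmed:**
- I did not read the ridge's height. The click is inferred from the force drop, the 8 mm of travel and the pictures.
- I took no last picture of the other two truffles. They had not moved in the picture taken just after the grasp, and I did not return there.
- My picture-based estimate of the stop position (case x +82 mm) was about 2 mm short of where I felt the stop.

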